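Make up the leveller kit and hold the spring clip open on its card

TASK

Make up the tile leveller kit: drop the two round yellow caps, one at a time, into the two round pockets of the beech kit block, one standing in each. Then pick up the steel spring clip by its two handles, squeeze it wide open and bring its gaping jaws down astride the middle of the job card's top edge, a jaw either side reaching about two centimetres down and touching neither the card nor the block, so that a delivery note can be slipped in; finish while still holding the clip like that, squeezed open in the gripper. Leave the two stepped yellow wedges and the sanding block where they are.

Things in the scene. Friction and masses are not known exactly. Their poses are not given: they have to be found in the camera images.
- kit_block: fixed beech block, 150 (x) x 130 (y) x 30 mm high, origin at the centre of its underside. Two round pockets in its top in a row along x, and a stiff white job card (fixed) standing upright: 110 mm long along x, 4 mm thick, its plane at y = +45 mm, its top edge 100 mm above the bench. Wooden posts beside the card's ends, 60 mm above the bench.
- pocket_near (a point): centre of the mouth of one pocket, at the level of the block's top (30 mm above the bench); at x = -35, y = -20 mm of the block. Pocket 30 mm in diameter, 15 mm deep.
- pocket_far (a point): the same for the other pocket, at x = +35, y = -20 mm of the block.
- card_edge (a point): middle of the card's top edge, 100 mm above the bench; its axes are the block's: x along the edge, y across the card's thickness, z up.
- cap_a: round yellow plastic leveller cap, upright cylinder 24 mm in diameter (ribs to 26 mm are only for show), 45 mm high with a bevelled top, about 25 g; stands on the bench, origin at the centre of its underside.
- cap_b: a second cap just like cap_a; either goes into either pocket.
- clip: steel spring clip, about 90 g, standing upright on its closed jaws, handles up. Origin midway between the jaw lips at their lower end when closed (on the bench at the start); x along the hinge pin and the lips (36 mm wide), y across from one handle to the other, z up. Hinge pin 45 mm above the origin.
- clip_mouth (a point): the same point and axes as the clip's origin, midway between the lips. Each lip is 8 mm thick and 12 mm high; the gap between them is 2 mm closed and about 28 mm fully open, the lips' lower ends then being about 4 mm above this point.
- clip_handles (a point): midway between the handle bars of the closed clip, 92 mm above its origin. Each handle ends in a round bar 8 mm thick, 40 mm long, parallel to the clip's x, centre 25 mm to the side along y (58 mm over both); pinch the bars along y. Squeezed fully they measure 28 mm over both and stand 97 mm above the origin.
- clip_jaw (a joint): opening angle of each half of the clip: 0 closed, 0.3 rad at its stop; both halves turn alike. The gap between the lips grows 9 mm per 0.1 rad, the width over the handles shrinks 10 mm per 0.1 rad. Spring: about 4 N on each handle to start, about 10 N at the stop; it closes again if the grip is slackened.
- wedge_a: bystander: stepped yellow wedge, 60 x 16 x 14 mm, lying between the caps.
- wedge_b: bystander: a second stepped yellow wedge.
- sanding_block: bystander: beech sanding block, 110 x 65 x 30 mm, left of the kit block.

How it is judged:
On the way, in this order (a step that is already met when the one before it is completed fails the run):
1. one cap stands in a pocket (((horizontal distance between cap_a and pocket_near below 0.006 m and z of cap_a in the frame of pocket_near below -0.011 m and angle between cap_a's own z axis and vertical below 0.12 rad) or (horizontal distance between cap_a and pocket_far below 0.006 m and z of cap_a in the frame of pocket_far below -0.011 m and angle between cap_a's own z axis and vertical below 0.12 rad) or (horizontal distance between cap_b and pocket_near below 0.006 m and z of cap_b in the frame of pocket_near below -0.011 m and angle between cap_b's own z axis and vertical below 0.12 rad) or (horizontal distance between cap_b and pocket_far below 0.006 m and z of cap_b in the frame of pocket_far below -0.011 m and angle between cap_b's own z axis and vertical below 0.12 rad))), for 0.2 s.
2. each pocket has its cap (((horizontal distance between cap_a and pocket_near below 0.006 m and z of cap_a in the frame of pocket_near below -0.011 m and angle between each of cap_a, cap_b's own z axis and vertical below 0.12 rad and horizontal distance between cap_b and pocket_far below 0.006 m and z of cap_b in the frame of pocket_far below -0.011 m) or (horizontal distance between cap_a and pocket_far below 0.006 m and z of cap_a in the frame of pocket_far below -0.011 m and angle between each of cap_a, cap_b's own z axis and vertical below 0.12 rad and horizontal distance between cap_b and pocket_near below 0.006 m and z of cap_b in the frame of pocket_near below -0.011 m))), for 0.2 s.
At the end, for the whole second after the job is handed in: A cap upright in each pocket (6 mm, 11 mm deep); the gripper holds the clip still, open 0.12 rad or more, upright and in line with the card (0.2 rad), its origin 10-36 mm below the card's edge, 10 mm from its plane, 25 mm from its middle, touching neither card nor block (0.5 N) (((horizontal distance between cap_a and pocket_near below 0.006 m and z of cap_a in the frame of pocket_near below -0.011 m and angle between each of cap_a, cap_b's own z axis and vertical below 0.12 rad and horizontal distance between cap_b and pocket_far below 0.006 m and z of cap_b in the frame of pocket_far below -0.011 m) or (horizontal distance between cap_a and pocket_far below 0.006 m and z of cap_a in the frame of pocket_far below -0.011 m and angle between each of cap_a, cap_b's own z axis and vertical below 0.12 rad and horizontal distance between cap_b and pocket_near below 0.006 m and z of cap_b in the frame of pocket_near below -0.011 m)) and value of joint clip_jaw above 0.12 rad and x of clip_mouth in the frame of card_edge between -0.025 and 0.025 m and y of clip_mouth in the frame of card_edge between -0.01 and 0.01 m and z of clip_mouth in the frame of card_edge between -0.036 and -0.01 m and angle between clip's own z axis and vertical below 0.2 rad and angle between the x axis of clip and the x axis of kit_block, either way round below 0.2 rad and contact force between clip and kit_block below 0.5 N and contact force between the fingers and clip above 2 N and linear speed of clip below 0.02 m/s); the arm keeps its last pose, push and grip.
It fails at once if a wedge or the sanding block is moved by more than 30 mm (distance of any of wedge_a, wedge_b, sanding_block from where it was at the start of the episode above 0.03 m).
It also fails if it takes over 64 s, if anything falls off the work surface, if the arm or the gripper's body presses on something with over 40 N, if the wrist force passes 120 N, or if a joint passes its speed limit or range.

ROBOT

A 6-joint arm with a two-finger parallel gripper is mounted at the origin on the work surface. World frame = base frame: x ahead of the robot, y to its left, z up, the work surface at z = 0. Lengths are in m, angles in rad, forces in N, time in s.
With the tool pointing down it reaches from about 0.325 to 1 m from the base axis. Payload 5.1 kg.
Tool frame: the origin (TCP) lies midway between the tips of the shut fingers; the grasp point (between the pads) lies bot.grasp_offset behind it (bot.grasp_offset is the distance from the TCP to the grasp point, in m); x points along the fingers, y is the direction in which the jaws open and shut, and the axes are right-handed (so a half turn about x gives the same grasp; the last joint's range is limited). The gripper opens to 85 mm and grips with 20 to 120 N. Pads are 22 mm wide; open, the fingers measure 114 mm over their backs; the gripper's body (76 mm by 85 mm) begins 54 mm behind the grasp point. The pads swing forward as they close: fully open they stand 13 mm farther back than shut.
Start: joints at [-1.298, 0.124, 1.65, -0, 1.367, -0.083], TCP at [0.226, -0.609, 0.231] pointing down, gripper open.
Joint ranges: [-2.61, 2.61], [-1.02, 2.33], [0.03, 2.71], [-1.35, 4.49], [0.32, 2.68], [-2.91, 2.91]. Speed limits (rad/s): [2.57, 2.57, 3.14, 3.14, 3.14, 3.14].

INTERFACE

Orientations are given as a rotation vector (axis times angle).
In Python, from workcell import bot gives the robot as it stands. The module is installed in compiled form; this text tells all that it offers.
- The arm moves only by the tool drive_tool, never from a script. Its argument "increments" is text: rows parted by semicolons, each of 7 numbers parted by spaces: the shift along the tool's x, y, z in mm, then the turn, a rotation vector about the tool's x, y, z in degrees, then the gripper's target within -1 to 1 (shut at 1, half-way at 0, fully open at -1). A call has exactly 8 rows; each row is the pose to reach, as a shift and turn from the pose measured when the call began, along the tool's axes at that moment; what a row does not reach only later rows make up. A row lasts 1/8 s, in which the tool goes at most 62.5 mm and 10.7 degrees, less where a joint would pass 70% of its speed; a pose out of reach is approached as far as the arm can. A call with a gripper value outside its range is refused whole. The fingers move at their own pace and stop on an object; "grip_force" is the grip in N (left out, the last holds). Time passes only in rows, so rows that repeat a pose let the fingers close, or fill a call up. It gives the time, the measured TCP pose, the force and the opening at its end, in the units of the state.
- bot.observe(): the state, without advancing time (a new reading comes with each control period).
- bot.grab_frame(name): name is "scene" or "top"; returns the picture (480x640x3 uint8, red, green, blue); there is no depth.
- bot.camera_info(name): a dict with "fx", "fy", "cx", "cy" (pixels), "k1" (the pictures are not rectified: a ray, as slopes to the right and down, at radius r is drawn at 1 + k1 r^2 times it, then the intrinsics apply), "rvec" (rotation vector, rad) and "tvec" (3), from world to camera coordinates, as OpenCV has them. Camera axes: x right, y down, z forward; pixel columns grow to the right and rows downward; lengths in m; the calibration is good to about 2 mm. A picture is of the moment at which its call begins. camera_info takes no time and is no camera call.
- bot.close_job(): hands the job in, once; it reports no verdict.
The state is a dict: "clock": time; "joint_positions": joint angles; "joint_velocities": joint speeds; "tau": joint torques, N m; "position": TCP position; "tcp_rot": TCP orientation; "wrist_force": force on the tool from outside, world axes, zero at the start; "torque": the same for the moment, N m; "grip_width": finger opening in m.
Only numpy, scipy, OpenCV 4.12 (cv2) and the standard library are available. Lean on these libraries where they do the work, as an engineer would, in place of code of your own. Each camera call takes 0.05 s, during which the arm holds its last target. There are 200 camera calls.

## Working session

There is one attempt and no reset: what is moved stays moved. The work goes in short steps, Python scripts to look and compute and a tool call to move; the robot and the scene stay as the last step left them, time stands still between calls to the robot, and variables do not carry over. Pictures are saved under pics/ and viewed, about 8 in all and at most 12, crops included, and the job is handed in when it is done.

Besides the shell and the picture viewer there is one more tool, called after "Call:" by a JSON object that holds its "api" and its "payload", one argument or row to a line. drive_tool: Moves the arm, as the interface text tells. Its arguments: {"type":"object","properties":{"increments":{"type":"string"},"grip_force":{"type":"number"}},"required":["increments"]}

```bash
mkdir -p pics
cat > h.py <<'E'
import numpy as np, cv2
from workcell import bot
from scipy.spatial.transform import Rotation as R
def cam(n):
    c=bot.camera_info(n); return c,R.from_rotvec(c['rvec']).as_matrix(),np.array(c['tvec'])
def ray(n,u,v):
    c,Rm,t=cam(n); a=np.array([(u-c['cx'])/c['fx'],(v-c['cy'])/c['fy']]); b=a.copy()
    for _ in range(30): b=a/(1+c['k1']*(b@b))
    return -Rm.T@t, Rm.T@np.array([*b,1])
def at(n,u,v,z):
    o,d=ray(n,u,v); return o+d*(z-o[2])/d[2]
def proj(n,p):
    c,Rm,t=cam(n); q=Rm@np.array(p)+t; b=q[:2]/q[2]; b=b*(1+c['k1']*(b@b)); return np.array([c['fx']*b[0]+c['cx'],c['fy']*b[1]+c['cy']])
def save(n,f,crop=None,s=1):
    im=bot.grab_frame(n)[:,:,::-1]
    if crop: x0,y0,x1,y1=crop; im=im[y0:y1,x0:x1]
    cv2.imwrite('pics/'+f,cv2.resize(im,None,fx=s,fy=s,interpolation=cv2.INTER_CUBIC))
E
python3 - <<'E'
from h import *
save('top','t0.png'); save('scene','s0.png')
s=bot.observe(); print(s['clock'],s['position'],R.from_rotvec(s['tcp_rot']).as_matrix().round(3),s['grip_width'],bot.grasp_offset)
for n in('top','scene'): c,Rm,t=cam(n); print(c,-Rm.T@t)
E
```

```text
0.1 [ 0.22624051 -0.60875344  0.23013381] [[-0.001  0.348 -0.937]
 [ 0.002 -0.937 -0.348]
 [-1.    -0.002 -0.   ]] 0.08545149320742144 0.0187
{'fx': 594.3562701398226, 'fy': 594.3562701398226, 'cx': 329.87557129828514, 'cy': 252.3974442673526, 'k1': -0.17800053847976613, 'rvec': array([ 2.13094307, -2.16364997,  0.14993718]), 'tvec': array([0.04132831, 0.57014786, 1.25943768])} [0.3877697  0.03171653 1.32724851]
{'fx': 583.3632863252196, 'fy': 583.3632863252196, 'cx': 315.8354030912487, 'cy': 239.54546202844816, 'k1': -0.14443129436250687, 'rvec': array([ 2.27865805,  1.1583823 , -0.36845638]), 'tvec': array([-0.36269077, -0.29568636,  1.40771756])} [ 1.07034822 -0.34033194  0.96910919]
```

View pics/t0.png

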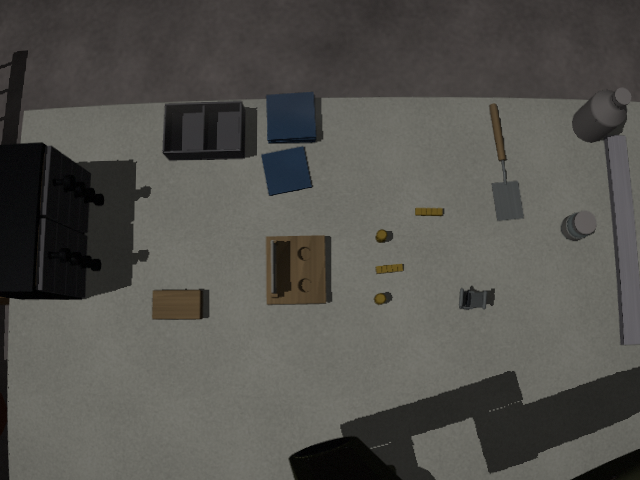

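View pics/s0.png

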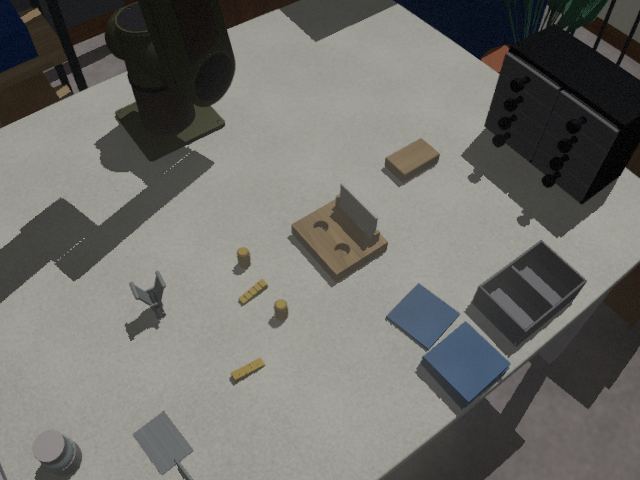

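Top view: block about (266–328, 235–304), caps near (381,236) and (380,298), wedges at (429,212) and (390,268), clip at (475,298), sanding block at (177,304). I'll enlarge both views.

Run:
```python
from h import *
a=cv2.imread('pics/t0.png'); b=cv2.imread('pics/s0.png')
def up(im,x0,y0,x1,y1,s,f):
    c=cv2.resize(im[y0:y1,x0:x1],None,fx=s,fy=s,interpolation=cv2.INTER_CUBIC); cv2.imwrite('pics/'+f,cv2.convertScaleAbs(c,alpha=1.5))
up(a,256,220,506,320,3.2,'t0c.png'); up(b,120,175,400,345,2.8,'s0c.png')
```

```text
(no output)
```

View pics/t0c.png

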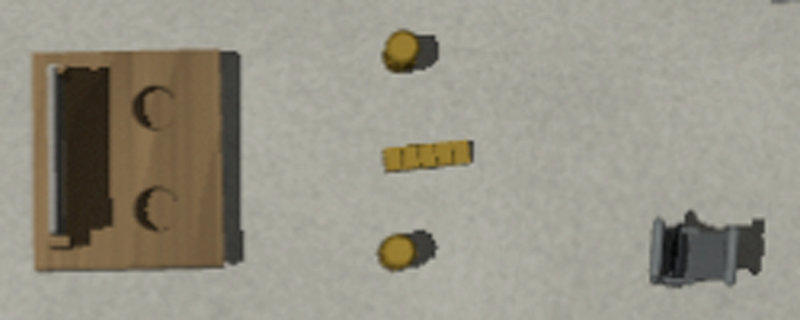

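View pics/s0c.png

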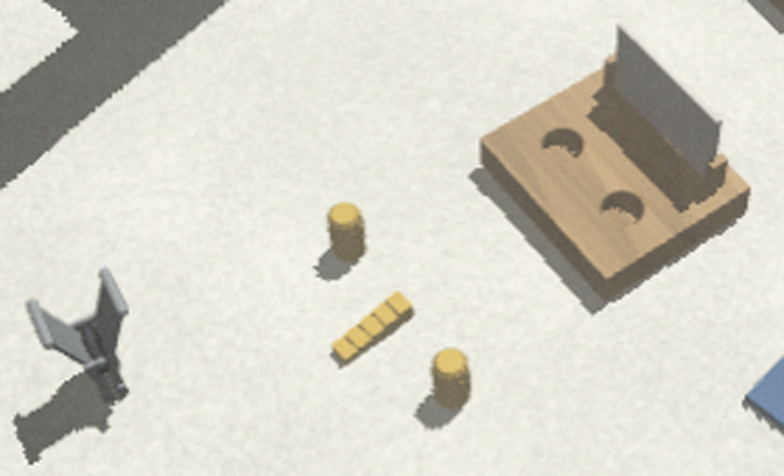

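Top crop: block top corners (33,53),(220,50),(223,268),(36,270); pockets (155,107),(155,209); card edge (53,66)–(53,236); cap tops (402,47),(397,251); clip bars x≈656 and 732, y≈220–284. Scene crop: cap tops (344,211),(450,360), bars (31,303)–(50,345) and (105,272)–(123,313).

Run:
```python
from h import *
T=lambda x,y:('top',256+x/3.2,220+y/3.2); S=lambda x,y:('scene',120+x/2.8,175+y/2.8)
pr=lambda l,p: print(l,(np.array(p)*1000).round(1))
for p in [(33,53),(220,50),(223,268),(36,270)]: pr('blk',at(*T(*p),.03))
for p in [(480,143),(608,280),(749,186)]: pr('blkS',at(*S(*p),.03))
pr('pockT',at(*T(155,107),.03));pr('pockT',at(*T(155,209),.03));pr('pockS',at(*S(563,143),.03));pr('pockS',at(*S(622,207),.03))
pr('card',at(*T(53,66),.1));pr('card',at(*T(53,236),.1));pr('cardS',at(*S(618,27),.1));pr('cardS',at(*S(719,123),.1))
pr('capT',at(*T(402,47),.045));pr('capT',at(*T(397,251),.045));pr('capS',at(*S(450,360),.045));pr('capS',at(*S(344,211),.045))
for p in [(656,220),(656,284),(732,228),(732,284)]: pr('barT',at(*T(*p),.094))
for p in [(31,303),(50,345),(105,272),(123,313)]: pr('barS',at(*S(*p),.094))
for p in [(384,150),(473,142),(474,163),(386,172)]: pr('wedgeT',at(*T(*p),.012))
```

```text
blk [609.8 173.1  30. ]
blk [609.9  43.4  30. ]
blk [459.2  43.5  30. ]
blk [459.6 171.2  30. ]
blkS [468.9  44.9  30. ]
blkS [616.1  48.6  30. ]
blkS [612.5 177.5  30. ]
pockT [570.7  88.8  30. ]
pockT [500.3  89.4  30. ]
pockS [504.1  93.4  30. ]
pockS [573.8  93.4  30. ]
card [589.  152.3 100. ]
card [477.6 152.6 100. ]
cardS [486.5 153.7 100. ]
cardS [594.6 156.5 100. ]
capT [607.5 -81.3  45. ]
capT [468.  -74.2  45. ]
capS [612.  -77.8  45. ]
capS [471.7 -70.8  45. ]
barT [ 481.9 -241.1   94. ]
barT [ 440.  -239.4   94. ]
barT [ 475.6 -291.7   94. ]
barT [ 438.8 -290.1   94. ]
barS [ 446.4 -285.4   94. ]
barS [ 481.5 -289.1   94. ]
barS [ 453.4 -235.5   94. ]
barS [ 487.7 -240.3   94. ]
wedgeT [540.6 -69.7  12. ]
wedgeT [ 545.2 -132.1   12. ]
wedgeT [ 530.4 -132.3   12. ]
wedgeT [525.1 -70.7  12. ]
```

```bash
cat >> h.py <<'E'
def to(x,y,z,yaw=0):
    "mm, deg -> tool-frame row"
    s=bot.observe(); Rc=R.from_rotvec(s['tcp_rot'])
    Rt=R.from_euler('z',yaw,degrees=True)*R.from_matrix(np.array([[0,0,-1],[0,-1,0],[-1,0,0]]))
    d=Rc.inv().apply(np.array([x,y,z])-1000*np.array(s['position'])); w=(Rc.inv()*Rt).as_rotvec(degrees=True)
    print((x,y,z,yaw),'->',d.round(1),w.round(2))
def st():
    s=bot.observe(); print(round(s['clock'],2),(1000*np.array(s['position'])).round(1),np.array(s['wrist_force']).round(1),round(s['grip_width']*1000,1))
E
python3 -c "
from h import *
to(470,-72.5,170);to(470,-72.5,100);to(470,-72.5,18)"
```

```text
(470, -72.5, 170, 0) -> [  61.  -417.6 -415.3] [2.039e+01 1.000e-02 1.100e-01]
(470, -72.5, 100, 0) -> [ 131.  -417.5 -415.3] [2.039e+01 1.000e-02 1.100e-01]
(470, -72.5, 18, 0) -> [ 213.  -417.3 -415.3] [2.039e+01 1.000e-02 1.100e-01]
```

Call:
{"api": "drive_tool", "payload": {
  "increments": "10 -52 -52 10 0 0 -1; 20 -104 -104 20.4 0 0.1 -1; 30 -156 -156 20.4 0 0.1 -1; 40 -208 -208 20.4 0 0.1 -1; 50 -260 -260 20.4 0 0.1 -1; 61 -312 -312 20.4 0 0.1 -1; 61 -364 -364 20.4 0 0.1 -1; 61 -417.6 -415.3 20.4 0 0.1 -1",
  "grip_force": 30
}}

```text
clock: 1.1
position: [0.4322, -0.1556, 0.1727]
tcp_rot: [-2.22, 0.0, 2.222]
wrist_force: [1.1, -0.7, 0.6]
grip_width: 0.0851
```

```bash
python3 -c "
from h import *
to(470,-72.5,100);to(470,-72.5,18)"
```

```text
(470, -72.5, 100, 0) -> [ 72.7 -83.1 -37.8] [-0.04  0.03  0.02]
(470, -72.5, 18, 0) -> [154.7 -83.1 -37.8] [-0.04  0.03  0.02]
```

Call:
{"api": "drive_tool", "payload": {
  "increments": "20 -45 -20 0 0 0 -1; 50 -83.1 -37.8 0 0 0 -1; 80 -83.1 -37.8 0 0 0 -1; 105 -83.1 -37.8 0 0 0 -1; 130 -83.1 -37.8 0 0 0 -1; 148 -83.1 -37.8 0 0 0 -1; 154.7 -83.1 -37.8 0 0 0 -1; 154.7 -83.1 -37.8 0 0 0 -0.3"
}}

```text
clock: 2.1
position: [0.4696, -0.0724, 0.0177]
tcp_rot: [-2.219, 0.0, 2.222]
wrist_force: [-0.8, 0.4, 0.9]
grip_width: 0.0697
```

```bash
python3 -c "
from h import *
st();to(470,-72.5,18);save('scene','s1.png',(200,120,400,300),3)"
```

```text
2.1 [469.6 -72.4  17.7] [-0.8  0.4  0.9] 69.7
(470, -72.5, 18, 0) -> [-0.3  0.1 -0.4] [-0.04  0.08  0.03]
```

View pics/s1.png

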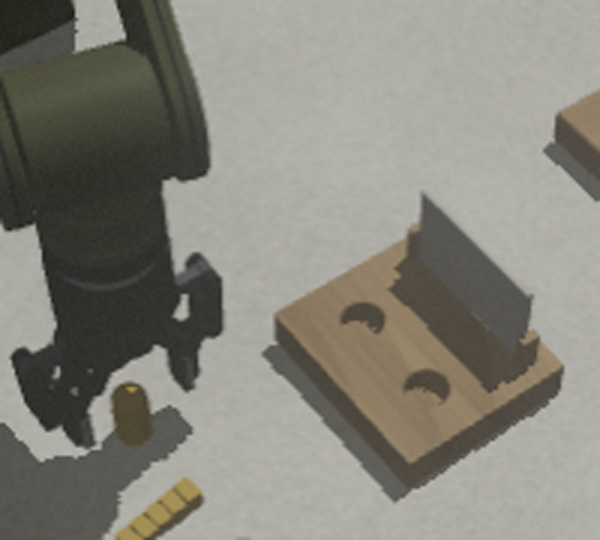

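The cap at crop (131,410) stands midway between the fingertips at (185,380) and (80,435). I'm closing on it.

Call:
{"api": "drive_tool", "payload": {
  "increments": "0 0 0 0 0 0 1; 0 0 0 0 0 0 1; 0 0 0 0 0 0 1; 0 0 0 0 0 0 1; 0 0 0 0 0 0 1; -20 0 0 0 0 0 1; -55 0 0 0 0 0 1; -72 0 0 0 0 0 1"
}}

```text
clock: 3.15
position: [0.4708, -0.0727, 0.0918]
tcp_rot: [-2.223, 0.001, 2.219]
wrist_force: [0.8, 0.2, 0.2]
grip_width: 0.0226
```

```bash
python3 -c "
from h import *
st();to(502,89.5,90);to(502,89.5,34)"
```

```text
3.15 [470.8 -72.7  91.8] [0.8 0.2 0.2] 22.6
(502, 89.5, 90, 0) -> [   1.8 -162.2  -31.1] [-0.03 -0.11 -0.01]
(502, 89.5, 34, 0) -> [  57.8 -162.2  -31. ] [-0.03 -0.11 -0.01]
```

Call:
{"api": "drive_tool", "payload": {
  "increments": "0 -25 -5 0 0 0 1; 0 -60 -12 0 0 0 1; 0 -95 -20 0 0 0 1; 0 -130 -26 0 0 0 1; 2 -155 -31 0 0 0 1; 10 -162.2 -31 0 0 0 1; 20 -162.2 -31 0 0 0 1; 22 -162.2 -31 0 0 0 1"
}}

```text
clock: 4.15
position: [0.5007, 0.0886, 0.0681]
tcp_rot: [-2.22, 0.002, 2.222]
wrist_force: [-0.5, -0.1, 0.1]
grip_width: 0.0224
```

```bash
python3 -c "
from h import *
st();to(502,89.5,34);save('scene','s2.png',(250,120,400,290),3.5);save('top','t2.png',(240,200,420,330),3.5)
a=cv2.imread('pics/s2.png');b=cv2.imread('pics/t2.png')
a=cv2.resize(a,None,fx=.76,fy=.76);b=cv2.resize(b,(400,int(b.shape[0]*400/b.shape[1])))
h=max(a.shape[0],b.shape[0]);o=np.zeros((h,a.shape[1]+400,3),np.uint8);o[:a.shape[0],:a.shape[1]]=a;o[:b.shape[0],a.shape[1]:]=b;cv2.imwrite('pics/m2.png',cv2.convertScaleAbs(o,alpha=1.6));print(o.shape)"
```

```text
4.15 [500.7  88.6  68.1] [-0.5 -0.1  0.1] 22.4
(502, 89.5, 34, 0) -> [34.1 -0.9 -1.4] [-0.09  0.07 -0.04]
(452, 799, 3)
```

View pics/m2.png

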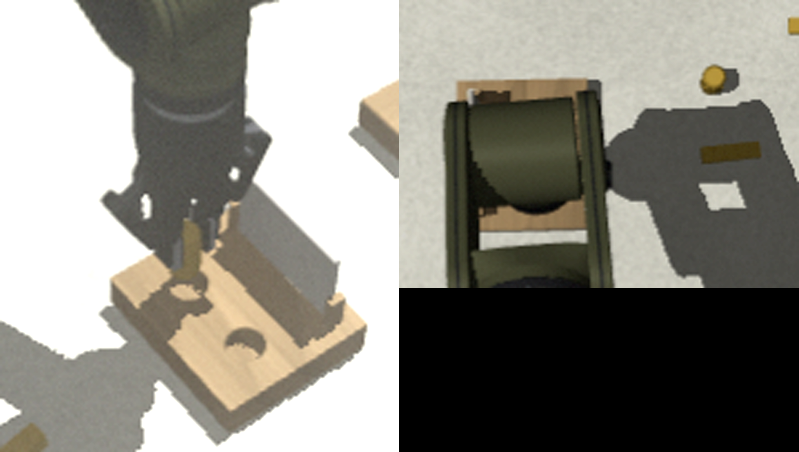

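The cap (left picture, bottom ≈(187,278)) hangs right above the near pocket (188,288). Lowering.

Call:
{"api": "drive_tool", "payload": {
  "increments": "6 -0.9 -1.4 0 0 0 1; 12 -0.9 -1.4 0 0 0 1; 18 -0.9 -1.4 0 0 0 1; 23 -0.9 -1.4 0 0 0 1; 28 -0.9 -1.4 0 0 0 1; 31 -0.9 -1.4 0 0 0 1; 32 -0.9 -1.4 0 0 0 1; 32 -0.9 -1.4 0 0 0 1"
}}

```text
clock: 5.25
position: [0.5029, 0.0896, 0.0371]
tcp_rot: [-2.221, 0.002, 2.22]
wrist_force: [0.0, 0.2, -0.3]
grip_width: 0.0225
```

```bash
python3 -c "
from h import *
st()"
```

```text
5.25 [502.9  89.6  37.1] [ 0.   0.2 -0.3] 22.5
```

Call:
{"api": "drive_tool", "payload": {
  "increments": "0 0 0 0 0 0 0.3; 0 0 0 0 0 0 0.2; 0 0 0 0 0 0 0.1; 0 0 0 0 0 0 0; -15 0 0 0 0 0 0; -35 0 0 0 0 0 0; -60 0 0 0 0 0 0; -80 0 0 0 0 0 0"
}}

```text
clock: 6.25
position: [0.5035, 0.0896, 0.1194]
tcp_rot: [-2.224, 0.002, 2.218]
wrist_force: [0.3, 0.5, 0.5]
grip_width: 0.0426
```

```bash
python3 -c "
from h import *
st();to(609.8,-79.5,110);to(609.8,-79.5,18)"
```

```text
6.25 [503.5  89.6 119.4] [0.3 0.5 0.5] 42.6
(609.8, -79.5, 110, 0) -> [   9.7  168.9 -106.6] [-0.1  -0.16 -0.02]
(609.8, -79.5, 18, 0) -> [ 101.7  168.9 -106.3] [-0.1  -0.16 -0.02]
```

Call:
{"api": "drive_tool", "payload": {
  "increments": "0 42 -26 0 0 0 -0.5; 0 84 -52 0 0 0 -0.5; 5 126 -78 0 0 0 -0.5; 10 168.9 -106.4 0 0 0 -0.5; 10 168.9 -106.4 0 0 0 -0.5; 40 168.9 -106.4 0 0 0 -0.5; 75 168.9 -106.4 0 0 0 -0.5; 95 168.9 -106.4 0 0 0 -0.5"
}}

```text
clock: 7.25
position: [0.6086, -0.0784, 0.0235]
tcp_rot: [-2.221, 0.001, 2.22]
wrist_force: [0.5, 0.1, 0.9]
grip_width: 0.064
```

```bash
python3 -c "
from h import *
st();to(609.8,-79.5,18);save('scene','s3.png',(220,150,400,330),3)
a=cv2.imread('pics/s3.png');cv2.imwrite('pics/s3.png',cv2.convertScaleAbs(a,alpha=1.6))"
```

```text
7.25 [608.6 -78.4  23.5] [0.5 0.1 0.9] 64.0
(609.8, -79.5, 18, 0) -> [ 5.5  1.1 -1.2] [-0.06 -0.04  0.02]
```

View pics/s3.png

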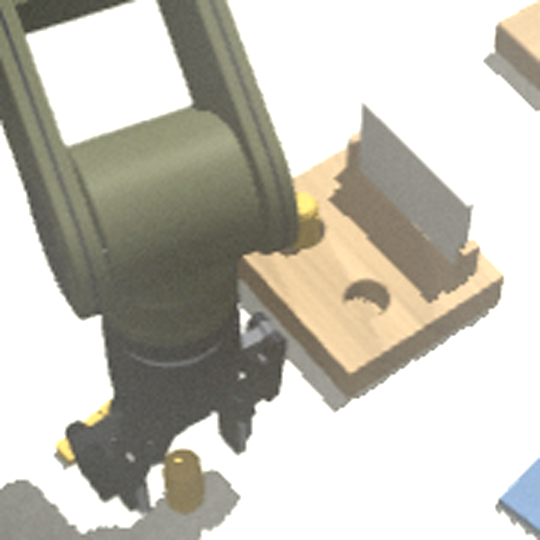

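Cap 1 stands in its pocket at crop (306,222). Cap 2 (183,480) is midway between the tips (238,448) and (137,507).

Call:
{"api": "drive_tool", "payload": {
  "increments": "5.5 1.1 -1.2 0 0 0 -0.3; 5.5 1.1 -1.2 0 0 0 1; 5.5 1.1 -1.2 0 0 0 1; 5.5 1.1 -1.2 0 0 0 1; 5.5 1.1 -1.2 0 0 0 1; -15 1.1 -1.2 0 0 0 1; -50 1.1 -1.2 0 0 0 1; -72 1.1 -1.2 0 0 0 1"
}}

```text
clock: 8.3
position: [0.6096, -0.0796, 0.096]
tcp_rot: [-2.221, 0.001, 2.22]
wrist_force: [-0.5, 0.6, 0.0]
grip_width: 0.0227
```

```bash
python3 -c "
from h import *
st();to(572,89.5,95);to(572,89.5,36)"
```

```text
8.3 [609.6 -79.6  96. ] [-0.5  0.6  0. ] 22.7
(572, 89.5, 95, 0) -> [   1.1 -169.1   37.7] [-0.06 -0.02  0.02]
(572, 89.5, 36, 0) -> [  60.1 -169.    37.8] [-0.06 -0.02  0.02]
```

Call:
{"api": "drive_tool", "payload": {
  "increments": "0 -25 6 0 0 0 1; 0 -60 14 0 0 0 1; 0 -95 22 0 0 0 1; 0 -130 30 0 0 0 1; 0 -160 37 0 0 0 1; 2 -169 37.8 0 0 0 1; 15 -169 37.8 0 0 0 1; 28 -169 37.8 0 0 0 1"
}}

```text
clock: 9.3
position: [0.572, 0.0886, 0.0671]
tcp_rot: [-2.22, 0.002, 2.221]
wrist_force: [-0.1, -0.0, -0.5]
grip_width: 0.0227
```

```bash
python3 -c "
from h import *
st();to(572,89.5,36)"
```

```text
9.3 [572.   88.6  67.1] [-0.1 -0.  -0.5] 22.7
(572, 89.5, 36, 0) -> [31.1 -0.9 -0. ] [-0.11  0.    0.  ]
```

Call:
{"api": "drive_tool", "payload": {
  "increments": "6 -0.9 0 0 0 0 1; 12 -0.9 0 0 0 0 1; 18 -0.9 0 0 0 0 1; 23 -0.9 0 0 0 0 1; 28 -0.9 0 0 0 0 1; 31 -0.9 0 0 0 0 1; 31 -0.9 0 0 0 0 1; 31 -0.9 0 0 0 0 1"
}}

```text
clock: 10.3
position: [0.5721, 0.0895, 0.0363]
tcp_rot: [-2.221, 0.002, 2.22]
wrist_force: [0.6, -0.2, 0.2]
grip_width: 0.023
```

Call:
{"api": "drive_tool", "payload": {
  "increments": "0 0 0 0 0 0 0.3; 0 0 0 0 0 0 0.2; 0 0 0 0 0 0 0.1; 0 0 0 0 0 0 0; -15 0 0 0 0 0 0; -45 0 0 0 0 0 0; -90 0 0 0 0 0 0; -130 0 0 0 0 0 0"
}}

```text
clock: 11.3
position: [0.5724, 0.0895, 0.1691]
tcp_rot: [-2.223, 0.002, 2.218]
wrist_force: [1.6, 0.2, 0.6]
grip_width: 0.0428
```

```bash
python3 -c "
from h import *
st();to(463,-264,168,-5)"
```

```text
11.3 [572.4  89.5 169.1] [1.6 0.2 0.6] 42.8
(463, -264, 168, -5) -> [  0.8 353.7 108.7] [ 4.89 -0.12  0.01]
```

Call:
{"api": "drive_tool", "payload": {
  "increments": "0 45 14 1 0 0 -1; 0 95 29 2 0 0 -1; 0 145 45 3 0 0 -1; 0 200 61 4.9 0 0 -1; 0 255 78 4.9 0 0 -1; 0 310 95 4.9 0 0 -1; 0 345 106 4.9 0 0 -1; 0 353.7 108.7 4.9 0 0 -1"
}}

```text
clock: 12.3
position: [0.4626, -0.2659, 0.17]
tcp_rot: [-2.179, 0.099, 2.172]
wrist_force: [-0.2, -0.1, 0.5]
grip_width: 0.0853
```

```bash
python3 -c "
from h import *
st();to(463,-264,100,-5);to(463,-264,77,-5)
save('scene','s4.png',(120,170,380,350),3)
save('top','t4.png',(256,220,516,350),3)
for f in('s4','t4'):
  a=cv2.imread('pics/'+f+'.png');cv2.imwrite('pics/'+f+'.png',cv2.convertScaleAbs(a,alpha=1.6))"
```

```text
12.3 [ 462.6 -265.9  170. ] [-0.2 -0.1  0.5] 85.3
(463, -264, 100, -5) -> [70.  -1.9  0. ] [-0.18 -0.2  -0.02]
(463, -264, 77, -5) -> [93.  -1.9  0.1] [-0.18 -0.2  -0.02]
```

View pics/s4.png

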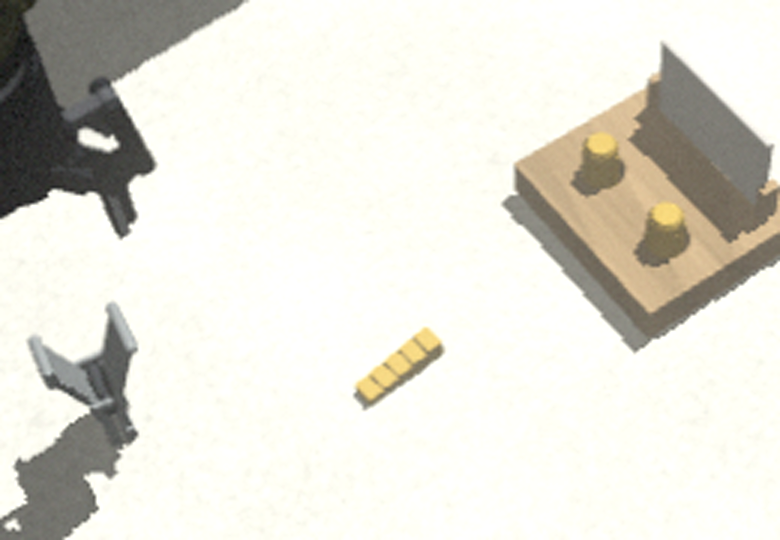

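Both caps stand in their pockets, with tops at (600,147) and (667,217). The clip at (85,370) hasn't been touched. Descending around its handles.

Call:
{"api": "drive_tool", "payload": {
  "increments": "15 -1.9 0 0 0 0 -1; 30 -1.9 0 0 0 0 -1; 45 -1.9 0 0 0 0 -1; 57 -1.9 0 0 0 0 -1; 69 -1.9 0 0 0 0 -1; 80 -1.9 0 0 0 0 -1; 90 -1.9 0 0 0 0 -1; 93 -1.9 0 0 0 0 -0.8"
}}

```text
clock: 13.4
position: [0.4631, -0.2623, 0.0757]
tcp_rot: [-2.178, 0.096, 2.173]
wrist_force: [0.4, 0.6, 0.4]
grip_width: 0.0767
```

```bash
python3 -c "
from h import *
st()
save('scene','s5.png',(100,180,240,330),4)
a=cv2.imread('pics/s5.png');cv2.imwrite('pics/s5.png',cv2.convertScaleAbs(a,alpha=2.2))"
```

```text
13.4 [ 463.1 -262.3   75.7] [0.4 0.6 0.4] 76.7
```

View pics/s5.png

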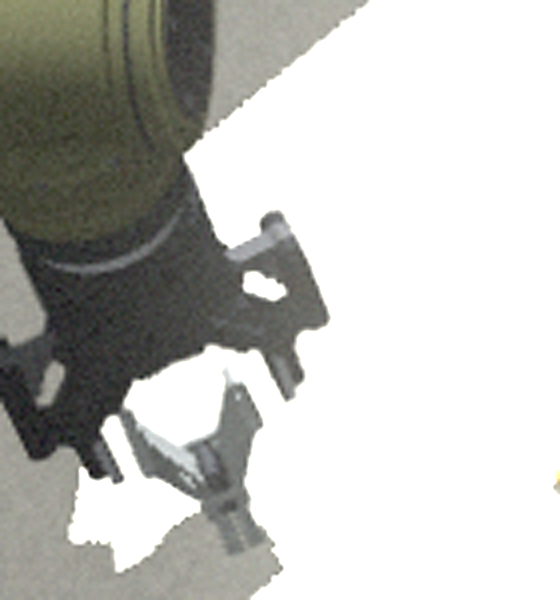

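The two bars, around (245,400) and (135,440), lie inside the fingers with tips at (290,395) and (115,478), at pad height. Squeezing slowly.

Call:
{"api": "drive_tool", "payload": {
  "increments": "0 0 0 0 0 0 -0.5; 0 0 0 0 0 0 -0.3; 0 0 0 0 0 0 -0.1; 0 0 0 0 0 0 0.1; 0 0 0 0 0 0 0.3; 0 0 0 0 0 0 0.5; 0 0 0 0 0 0 1; 0 0 0 0 0 0 1",
  "grip_force": 50
}}

```text
clock: 14.45
position: [0.4659, -0.2642, 0.0801]
tcp_rot: [-2.186, 0.1, 2.168]
wrist_force: [-1.1, 1.5, 12.9]
grip_width: 0.0242
```

Call:
{"api": "drive_tool", "payload": {
  "increments": "0 0 0 0 0 0 1; 0 0 0 0 0 0 1; -5 0 0 0 0 0 1; -12 0 0 0 0 0 1; -20 0 0 0 0 0 1; -30 0 0 0 0 0 1; -40 0 0 0 0 0 1; -40 0 0 0 0 0 1"
}}

```text
clock: 15.45
position: [0.4663, -0.2646, 0.1217]
tcp_rot: [-2.19, 0.102, 2.166]
wrist_force: [-0.5, -0.1, -1.6]
grip_width: 0.0243
```

```bash
python3 -c "
from h import *
st()
save('scene','s6.png',(100,140,260,300),3.7)
a=cv2.imread('pics/s6.png');cv2.imwrite('pics/s6.png',cv2.convertScaleAbs(a,alpha=2))"
```

```text
15.45 [ 466.3 -264.6  121.7] [-0.5 -0.1 -1.6] 24.3
```

View pics/s6.png

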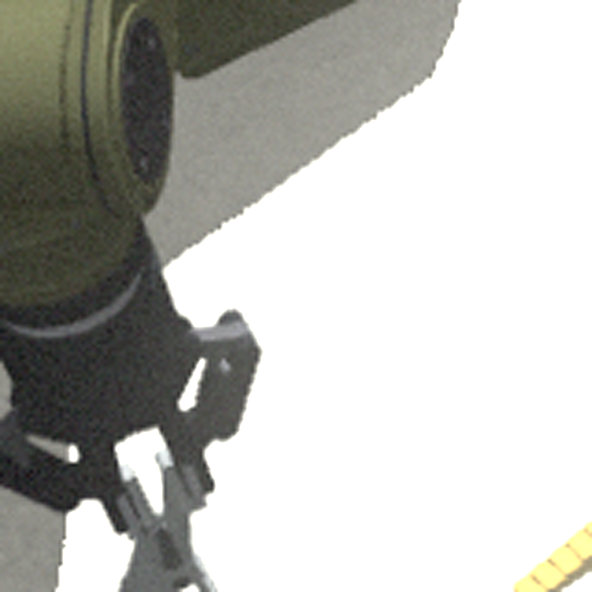

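Clip is held and squeezed; gripper at 24.3 mm, bars seen at (135,490) and (170,470) between the pads. Moving up and over the card.

```bash
python3 -c "
from h import *
to(466,-264,215,0);to(540,154.5,215,0)"
```

```text
(466, -264, 215, 0) -> [-94.1   0.   -1. ] [-5.1  -0.54 -0.22]
(540, 154.5, 215, 0) -> [ -95.2 -423.4  -37.5] [-5.1  -0.54 -0.22]
```

Call:
{"api": "drive_tool", "payload": {
  "increments": "-30 0 0 -1 0 0 1; -60 -15 -2 -2 0 0 1; -90 -50 -5 -3 -0.3 -0.1 1; -95 -95 -8 -4 -0.5 -0.2 1; -95 -140 -13 -5.1 -0.5 -0.2 1; -95 -185 -17 -5.1 -0.5 -0.2 1; -95 -230 -21 -5.1 -0.5 -0.2 1; -95 -270 -24 -5.1 -0.5 -0.2 1"
}}

```text
clock: 16.5
position: [0.5127, 0.0045, 0.2146]
tcp_rot: [2.221, 0.0, -2.221]
wrist_force: [-0.1, 0.8, -0.7]
grip_width: 0.024
```

```bash
python3 -c "
from h import *
st();to(540,154.5,215,0)"
```

```text
16.5 [512.7   4.5 214.6] [-0.1  0.8 -0.7] 24.0
(540, 154.5, 215, 0) -> [  -0.4 -149.9  -27.4] [ 0.02 -0.   -0.02]
```

Call:
{"api": "drive_tool", "payload": {
  "increments": "0 -40 -7 0 0 0 1; 0 -75 -14 0 0 0 1; 0 -105 -20 0 0 0 1; 0 -128 -24 0 0 0 1; 0 -142 -27 0 0 0 1; 0 -149.9 -27.4 0 0 0 1; 0 -149.9 -27.4 0 0 0 1; 0 -149.9 -27.4 0 0 0 1"
}}

```text
clock: 17.5
position: [0.54, 0.1539, 0.2145]
tcp_rot: [2.221, -0.001, -2.221]
wrist_force: [1.1, -0.4, -1.7]
grip_width: 0.0243
```

```bash
python3 -c "
from h import *
st();to(540,154.5,161,0)
save('scene','s7.png',(260,70,420,230),3.7)
a=cv2.imread('pics/s7.png');cv2.imwrite('pics/s7.png',cv2.convertScaleAbs(a,alpha=2))
for z in(.131,.1): print([((proj('scene',(.537,.1545+d,z))-[260,70])*3.7).round() for d in(-.02,0,.02)])"
```

```text
17.5 [540.  153.9 214.5] [ 1.1 -0.4 -1.7] 24.3
(540, 154.5, 161, 0) -> [53.5 -0.7 -0.1] [-0.01  0.01 -0.03]
[array([332., 461.]), array([363., 444.]), array([393., 427.])]
[array([329., 500.]), array([359., 482.]), array([388., 465.])]
```

View pics/s7.png

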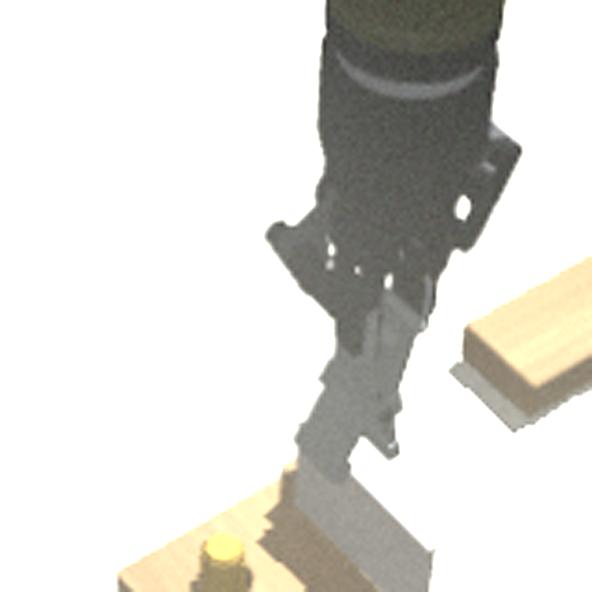

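The clip hangs upright with jaws gaping: front lip's lower edge (303,455)–(347,478), rear lip end (393,455). The card's top edge runs (299,424)–(433,550) between them. I'll lower in steps and watch the force.

Call:
{"api": "drive_tool", "payload": {
  "increments": "0 -1.5 0 0 0 0 1; 5 -1.5 0 0 0 0 1; 10 -1.5 0 0 0 0 1; 16 -1.5 0 0 0 0 1; 22 -1.5 0 0 0 0 1; 28 -1.5 0 0 0 0 1; 32 -1.5 0 0 0 0 1; 34 -1.5 0 0 0 0 1"
}}

```text
clock: 18.55
position: [0.54, 0.1553, 0.1805]
tcp_rot: [2.221, -0.001, -2.222]
wrist_force: [-0.6, 0.1, 4.0]
grip_width: 0.0236
```

```bash
python3 -c "
from h import *
st();to(540,155.5,162,0)"
```

```text
18.55 [540.  155.3 180.5] [-0.6  0.1  4. ] 23.6
(540, 155.5, 162, 0) -> [18.5 -0.2 -0. ] [-0.02  0.01 -0.03]
```

Call:
{"api": "drive_tool", "payload": {
  "increments": "0 0 0 0 0 0 1; 0 0 0 0 0 0 1; 0 0 0 0 0 0 1; 0 0 0 0 0 0 1; 0 0 0 0 0 0 1; 0 0 0 0 0 0 1; 0 0 0 0 0 0 1; 0 0 0 0 0 0 1"
}}

```text
clock: 19.55
position: [0.54, 0.1553, 0.1806]
tcp_rot: [2.221, -0.001, -2.221]
wrist_force: [0.2, -0.3, -0.7]
grip_width: 0.0239
```

```bash
python3 -c "
from h import *
for i in range(4): st(); save('scene','s8.png',(260,70,420,230),3.7)
save('top','t8.png',(200,180,400,330),3.7)
a=cv2.imread('pics/s8.png');cv2.imwrite('pics/s8.png',cv2.convertScaleAbs(a,alpha=2))"
```

```text
19.55 [540.  155.3 180.6] [ 0.2 -0.3 -0.7] 23.9
19.6 [540.  155.3 180.6] [0.4 0.2 0.5] 24.1
19.65 [540.  155.3 180.6] [-0.5 -0.5  1.5] 24.2
19.7 [540.  155.3 180.6] [-0.9  0.7  0.4] 23.9
```

```bash
python3 -c "
from h import *
f=[]
for i in range(30): bot.grab_frame('top'); s=bot.observe(); f.append(np.r_[s['wrist_force'],s['torque']])
print(np.mean(f,0).round(2),np.std(f,0).round(2))"
```

```text
[-0.21  0.13  1.52  0.04  0.04  0.01] [0.55 0.42 0.53 0.03 0.03 0.03]
```

Mean Fz is +1.5 N where the hanging clip should read about −1, so something may be touching. I'll raise and compare.

Call:
{"api": "drive_tool", "payload": {
  "increments": "-5 0 0 0 0 0 1; -10 0 0 0 0 0 1; -15 0 0 0 0 0 1; -15 0 0 0 0 0 1; -15 0 0 0 0 0 1; -15 0 0 0 0 0 1; -15 0 0 0 0 0 1; -15 0 0 0 0 0 1"
}}

```text
clock: 22.3
position: [0.5399, 0.1553, 0.1954]
tcp_rot: [2.221, -0.001, -2.222]
wrist_force: [1.4, 0.8, 0.0]
grip_width: 0.024
```

```bash
python3 -c "
from h import *
f=[]
for i in range(20): im=bot.grab_frame('scene'); s=bot.observe(); f.append(np.r_[s['wrist_force'],s['torque']])
print(np.mean(f,0).round(2),np.std(f,0).round(2)); st()
a=cv2.imread('pics/s8.png')
c=cv2.resize(im[70:230,260:420,::-1],None,fx=3.7,fy=3.7,interpolation=cv2.INTER_CUBIC);c=cv2.convertScaleAbs(c,alpha=2)
cv2.imwrite('pics/m9.png',np.hstack([x[200:592,200:592] for x in (a,c)]))"
```

```text
[ 0.29  0.19 -0.88  0.01 -0.01  0.01] [0.42 0.63 0.4  0.03 0.03 0.03]
23.3 [540.  155.3 195.5] [-0.2 -0.4 -1.2] 24.1
```

View pics/m9.png

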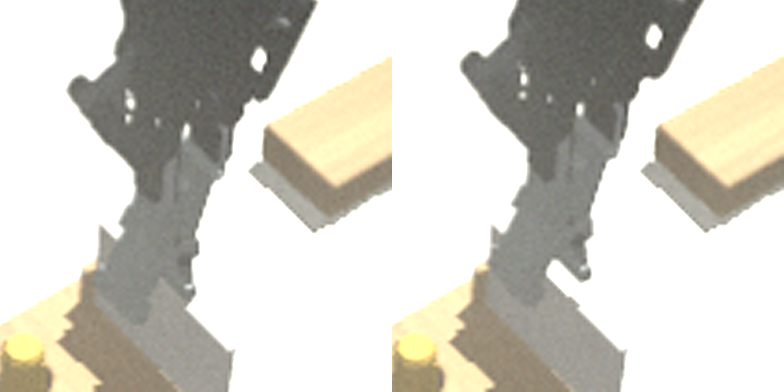

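```bash
python3 -c "
from h import *
def px(p,off): return 260+(200+p[0]-off)/3.7, 70+(200+p[1])/3.7
for nm,off,pts in (('low',0,[(150,321),(190,293)]),('high',392,[(540,306),(588,279)])):
  for p in pts:
    o,d=ray('scene',*px(p,off))
    for x in(.553,.561):
      q=o+d*(x-o[0])/d[0]; print(nm,p,(q*1000).round(1))
"
```

```text
low (150, 321) [553.  136.1  97.5]
low (150, 321) [561.  128.7 110.9]
low (190, 293) [553.  162.4 101.5]
low (190, 293) [561.  154.6 114.9]
high (540, 306) [553.  133.7 111.5]
high (540, 306) [561.  126.4 124.7]
high (588, 279) [553.  165.5 110.7]
high (588, 279) [561.  157.7 123.9]
```

The low picture shows the rear lip's end (190,293) resting right on the card's top edge, so the clip sits several mm too far toward −y. By triangulation the lips are at about y 135–161 and the card at 155. I'll shift +7 mm in y and lower again, watching the force.

Call:
{"api": "drive_tool", "payload": {
  "increments": "0 -4 0 0 0 0 1; 0 -7 0 0 0 0 1; 4 -7 0 0 0 0 1; 8 -7 0 0 0 0 1; 12 -7 0 0 0 0 1; 15 -7 0 0 0 0 1; 15 -7 0 0 0 0 1; 15 -7 0 0 0 0 1"
}}

```text
clock: 24.3
position: [0.5401, 0.1623, 0.1806]
tcp_rot: [2.221, -0.001, -2.221]
wrist_force: [-0.3, -0.8, -0.7]
grip_width: 0.0239
```

```bash
cat >> h.py <<'E'
def force(n=12,c='scene'):
    f=[]
    for i in range(n): im=bot.grab_frame(c); s=bot.observe(); f.append(np.r_[s['wrist_force'],10*np.array(s['torque'])])
    print('F,10M',np.mean(f,0).round(2)); st(); return im
E
python3 -c "
from h import *
cv2.imwrite('pics/y162.png',force()[:,:,::-1])"
```

```text
F,10M [-0.16  0.26 -0.85  0.05 -0.12 -0.03]
24.9 [540.  162.3 180.5] [-0.   0.6 -0.9] 23.9
```

Free now (Fz −0.85, which is the clip's weight). Lower a little further.

Call:
{"api": "drive_tool", "payload": {
  "increments": "2 0 0 0 0 0 1; 4 0 0 0 0 0 1; 6 0 0 0 0 0 1; 7 0 0 0 0 0 1; 7 0 0 0 0 0 1; 7 0 0 0 0 0 1; 7 0 0 0 0 0 1; 7 0 0 0 0 0 1"
}}

```text
clock: 25.9
position: [0.54, 0.1623, 0.1736]
tcp_rot: [2.221, -0.001, -2.221]
wrist_force: [-0.0, -0.2, -1.3]
grip_width: 0.024
```

```bash
python3 -c "
from h import *
cv2.imwrite('pics/y162b.png',force()[:,:,::-1])"
```

```text
F,10M [ 0.08 -0.2  -1.04  0.05 -0.1  -0.08]
26.5 [540.  162.3 173.5] [ 0.4 -0.1 -1.5] 23.8
```

Call:
{"api": "drive_tool", "payload": {
  "increments": "0 -1 0 0 0 0 1; 0 -2 0 0 0 0 1; 0 -3 0 0 0 0 1; 0 -4 0 0 0 0 1; 0 -4 0 0 0 0 1; 0 -4 0 0 0 0 1; 0 -4 0 0 0 0 1; 0 -4 0 0 0 0 1"
}}

```text
clock: 27.5
position: [0.54, 0.1663, 0.1735]
tcp_rot: [2.221, -0.001, -2.222]
wrist_force: [-0.0, -0.0, -0.7]
grip_width: 0.0238
```

```bash
python3 -c "
from h import *
force(10)"
```

```text
F,10M [ 0.02 -0.12 -1.1  -0.09 -0.07  0.08]
28.0 [540.  166.3 173.5] [ 0.2  0.2 -1.2] 24.4
```

Call:
{"api": "drive_tool", "payload": {
  "increments": "0 -1 0 0 0 0 1; 0 -2 0 0 0 0 1; 0 -3 0 0 0 0 1; 0 -4 0 0 0 0 1; 0 -4 0 0 0 0 1; 0 -4 0 0 0 0 1; 0 -4 0 0 0 0 1; 0 -4 0 0 0 0 1"
}}

```text
clock: 29.0
position: [0.54, 0.1703, 0.1735]
tcp_rot: [2.221, -0.001, -2.222]
wrist_force: [-0.1, -0.2, -1.3]
grip_width: 0.0241
```

```bash
python3 -c "
from h import *
force(10)"
```

```text
F,10M [-0.06 -0.09 -1.07  0.09 -0.09  0.17]
29.5 [540.  170.3 173.5] [-0.3 -0.5 -1.2] 23.6
```

Call:
{"api": "drive_tool", "payload": {
  "increments": "0 -1 0 0 0 0 1; 0 -2 0 0 0 0 1; 0 -3 0 0 0 0 1; 0 -4 0 0 0 0 1; 0 -4 0 0 0 0 1; 0 -4 0 0 0 0 1; 0 -4 0 0 0 0 1; 0 -4 0 0 0 0 1"
}}

```text
clock: 30.5
position: [0.54, 0.1743, 0.1735]
tcp_rot: [2.221, -0.001, -2.221]
wrist_force: [0.5, -0.3, -1.0]
grip_width: 0.0242
```

```bash
python3 -c "
from h import *
cv2.imwrite('pics/y174.png',force(10)[:,:,::-1])"
```

```text
F,10M [ 0.04  0.06 -0.72 -0.01  0.01 -0.09]
31.0 [540.  174.3 173.5] [-0.2 -0.4 -0.8] 24.0
```

```bash
python3 -c "
from h import *
a=cv2.imread('pics/s7.png'); g=a.min(2)
m=(g<215).astype(np.uint8); m[:290]=0; m[:, :270]=0; m[:,440:]=0; m[500:]=0
cs,_=cv2.findContours(m,cv2.RETR_EXTERNAL,cv2.CHAIN_APPROX_NONE)
c=max(cs,key=cv2.contourArea); print(cv2.approxPolyDP(c,3,True)[:,0].tolist())
# predicted clip keypoints, upright & tilted, TCP x537(clip) y153.9 z214.5 ; bars 13mm above TCP, origin 84 below
def P(t,open_,y,z,x): # half-plane pts in clip frame
    q=np.array([y,z-97]); c,s=np.cos(t),np.sin(t); q=np.array([c*q[0]-s*q[1],s*q[0]+c*q[1]])
    return ((proj('scene',np.array([x,153.9+q[0],214.5+13+q[1]])/1000)-[260,70])*3.7).round().astype(int).tolist()
for t in(0,-.1,-.2):
  print(t,'front out',P(t,0,-22,4,519),P(t,0,-22,4,555),'front in',P(t,0,-14,4,555),'rear in',P(t,0,14,4,555),'out',P(t,0,22,4,555),'hinge',P(t,0,0,45,555),P(t,0,0,45,519))
"
```

```text
[[301, 290], [334, 320], [335, 351], [318, 378], [324, 388], [294, 436], [297, 457], [270, 485], [270, 499], [376, 499], [351, 474], [348, 458], [361, 436], [387, 459], [399, 453], [394, 417], [402, 408], [398, 387], [413, 341], [427, 327], [435, 307], [436, 290]]
0 front out [306, 437] [350, 481] front in [363, 474] rear in [406, 449] out [418, 442] hinge [390, 408] [345, 364]
-0.1 front out [292, 442] [336, 486] front in [349, 480] rear in [391, 459] out [403, 453] hinge [382, 412] [337, 368]
-0.2 front out [279, 445] [323, 490] front in [335, 484] rear in [377, 467] out [389, 462] hinge [374, 415] [329, 371]
```

The silhouette of the held clip matches a tilt of about 0.11 rad, its bottom swung toward −y. That agrees with the probing. I'll undo it with a 6.5° tool turn while re-centring on the card.

Call:
{"api": "drive_tool", "payload": {
  "increments": "0 3 0 0 0 -1.1 1; 0 6 0 0 0 -2.2 1; 0 9 0 0 0 -3.3 1; 0 12 0 0 0 -4.4 1; 0 15 0 0 0 -5.5 1; 0 17.8 0 0 0 -6.5 1; 0 17.8 0 0 0 -6.5 1; 0 17.8 0 0 0 -6.5 1"
}}

```text
clock: 32.0
position: [0.54, 0.1565, 0.1735]
tcp_rot: [-2.163, -0.122, 2.163]
wrist_force: [0.2, -0.4, -1.6]
grip_width: 0.0242
```

```bash
python3 -c "
from h import *
cv2.imwrite('pics/f1.png',force(10)[:,:,::-1]); s=bot.observe();Rc=R.from_rotvec(s['tcp_rot']);print(Rc.as_matrix().round(3)); print(Rc.inv().apply([0,0,-10.5]).round(1))
"
```

```text
F,10M [-0.1   0.03 -1.02 -0.59  0.02 -0.07]
32.5 [540.  156.6 173.5] [ 0.8 -0.3 -1.2] 24.1
[[-0.    -0.    -1.   ]
 [ 0.113 -0.994  0.   ]
 [-0.994 -0.113  0.   ]]
[10.4  1.2 -0. ]
```

Call:
{"api": "drive_tool", "payload": {
  "increments": "2 0.2 0 0 0 0 1; 4 0.5 0 0 0 0 1; 6 0.7 0 0 0 0 1; 8 0.9 0 0 0 0 1; 10.4 1.2 0 0 0 0 1; 10.4 1.2 0 0 0 0 1; 10.4 1.2 0 0 0 0 1; 10.4 1.2 0 0 0 0 1"
}}

```text
clock: 33.5
position: [0.5401, 0.1566, 0.1632]
tcp_rot: [-2.163, -0.122, 2.163]
wrist_force: [-0.4, -0.0, -1.1]
grip_width: 0.0243
```

```bash
python3 -c "
from h import *
im=force(16)[:,:,::-1]; cv2.imwrite('pics/f2.png',im)
c=cv2.convertScaleAbs(cv2.resize(im[70:230,260:420],None,fx=3.7,fy=3.7,interpolation=cv2.INTER_CUBIC),alpha=2)
m=(c.min(2)<215).astype(np.uint8); m[:340]=0; m[:, :270]=0; m[:,440:]=0; m[560:]=0
cs,_=cv2.findContours(m,cv2.RETR_EXTERNAL,cv2.CHAIN_APPROX_NONE)
print(cv2.approxPolyDP(max(cs,key=cv2.contourArea),3,True)[:,0].tolist())
def P(t,yc,y,z,x):
    q=np.array([y,z-97]); cc,s=np.cos(t),np.sin(t); q=np.array([cc*q[0]-s*q[1],s*q[0]+cc*q[1]])
    return ((proj('scene',np.array([x,yc+q[0],163+13+q[1]])/1000)-[260,70])*3.7).round().astype(int).tolist()
for t in(.05,0,-.05,-.1):
  print(t,'front out',P(t,155,-22,4,519),P(t,155,-22,4,555),'front in',P(t,155,-14,4,555),'rear out top',P(t,155,22,16,555),'rear out',P(t,155,22,4,555))
"
```

```text
F,10M [ 0.09 -0.12 -0.88 -0.76 -0.16 -0.1 ]
34.3 [540.  156.6 163. ] [ 0.3  0.2 -1. ] 24.1
[[270, 340], [270, 358], [317, 401], [329, 406], [337, 418], [322, 443], [300, 426], [296, 459], [270, 485], [270, 559], [432, 559], [434, 550], [427, 550], [388, 511], [387, 504], [392, 502], [400, 510], [409, 505], [399, 479], [404, 472], [399, 449], [410, 404], [420, 397], [428, 376], [428, 350], [435, 340], [322, 340], [317, 360], [313, 359], [310, 340]]
0.05 front out [311, 497] [353, 540] front in [365, 533] rear out top [419, 486] rear out [418, 500]
0 front out [304, 500] [346, 543] front in [358, 536] rear out top [413, 491] rear out [411, 505]
-0.05 front out [297, 503] [339, 546] front in [351, 539] rear out top [407, 495] rear out [404, 510]
-0.1 front out [290, 505] [333, 548] front in [345, 542] rear out top [401, 500] rear out [397, 515]
```

```bash
python3 -c "
from h import *
a=cv2.imread('pics/f2.png')
print([a[v,u].tolist() for u,v in((320,219),(342,242))],[proj('scene',(x,.0895,.06)).round() for x in(.502,.572)])
bot.close_job(); st()"
```

```text
[[84, 144, 164], [53, 74, 83]] [array([319., 217.]), array([341., 240.])]
the job is handed in; nothing more can be done
the job is handed in; nothing more can be done
```

I put both caps in the pockets and finished holding the squeezed clip astride the card's top edge. I handed the job in at about 34 s; it gives no verdict.

- **Caps:** A picture taken before I picked up the clip showed a cap upright in each pocket. At the end I only sampled one pixel on each cap top. The first was bright yellow. The second was darker but still yellowish, probably shadow, and I could not view another picture to confirm because the limit of 12 was used up.
- **First lowering touched the card:** The clip had been gripped about 0.11 rad tilted, and one lip rested on the card's top edge with about 2.4 N. I raised it, found a contact-free position by force, turned the tool 6.5° to straighten the clip, re-centred it and lowered it again.
- **Last checks:**
  - The mean wrist force was (0.1, −0.1, −0.9) N. That is just the clip's weight, so nothing was touching.
  - The gripper read 24 mm, which means the clip was fully squeezed.
  - The rear lip's outline matched an upright clip to within 2 pixels, with its mouth about 21 mm below the edge. The front lip could not be checked this way.
- **Less certain:** I estimate the clip's centring across the card as good to a few millimetres, from calibration and one camera view. I did not probe the final pose from both sides.

I never drove near the wedges or the sanding block; the ones visible in later pictures looked unmoved, but I did not measure this.

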